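# Snap the lid lever of the rectangular pebble bin shut

## Task

At the planting bench stand two lidded galvanised bins, a rectangular one and a round one, each with an open cam lever on its lid. Lock the lid of the rectangular bin: flip its lever up, over its high point and down until it has snapped fully closed, flat along the lid. Leave the round bin's lever open.

Things in the scene. Friction and masses are not known exactly. Their poses are not given: they have to be found in the camera images.
- crate_pivot (a point): Centre of the hinge pin of the lever on the rectangular bin (lid 202 mm along x, 152 along y, top with strap 99 mm above the table): mid-lid, 124 mm above the table, between two cheeks 134 mm high. Bin fixed to the table; axes turn with it: z up, y along the pin, x the way the lever closes. Open, the lever's end is at x -57, 82 mm above the pin; closed, it lies level along +x.
- crate_lever (a joint): Its steel lever (100 mm from pin to end, 16 wide, 8 thick; at its end a round cross-bar 32 long, 16 thick). Angle, rad: 0 open (leans to -x, 55 degrees above level), 0.61 upright, 1.2 the cam's high point, 2.18 closed (level). A spring resists with at most 0.5 N m (about 6 N at the cross-bar), throws it back open if let go before the high point, and snaps it shut by itself beyond.
- drum_pivot (a point): Centre of the hinge pin of the same kind of lever on the round bin (lid 182 mm across), fixed to the table too: mid-lid, 124 mm above the table; axes z up, y along the pin, x the way this lever would close.
- drum_lever (a joint): Angle of the round bin's lever, rad: 0 open, leaning to its -x with its end 82 mm above its pin, 2.18 closed. It starts open and stays so.
Mind the look-alikes: they are no part of the job. What is shaped like the part that bears drum_pivot but orange is not meant.

How it is judged:
By the outcome, as a careful person would: the job done as asked, in the order asked, and still so for the second after the job is handed in, with the robot touching nothing.
It also fails if it takes over 32 s, if anything falls off the work surface, if the arm or the gripper's body presses on something with over 40 N, if the wrist force passes 120 N, or if a joint passes its speed limit or range.

## Robot

A 6-joint arm with a two-finger parallel gripper is mounted at the origin on the work surface. World frame = base frame: x ahead of the robot, y to its left, z up, the work surface at z = 0. Lengths are in mm, angles in rad, forces in N, time in s.
With the tool pointing down it reaches from about 300 to 775 mm from the base axis. Payload 14.6 kg.
Tool frame: the origin (TCP) lies on the centre line of the jaws, within the pads' length; the fingertips stand 19 mm ahead of it and the grasp point (between the pads) is the TCP (bot.tip_reach is the distance from the TCP to the fingertips, in mm); z points along the fingers, y is the line along which they close (so a half turn about z gives the same grasp; the last joint's range is limited). The gripper opens to 85 mm and grips with 20 to 120 N. Pads are 22 mm wide; open, the fingers measure 114 mm over their backs; the gripper's body (76 mm by 85 mm) begins 54 mm behind the grasp point. The pads swing forward as they close: fully open they stand 13 mm farther back than shut.
Start: joints at [-1.387, 0.3, 1.521, -0, 1.321, -0.067], TCP at [136.492, -532.785, 250.281] pointing down, gripper open.
Joint ranges: [-3.03, 3.03], [-0.79, 2.21], [0.23, 2.52], [-1.04, 4.18], [0, 3.07], [-2.55, 2.55]. Speed limits (rad/s): [2.22, 2.22, 2.57, 3.14, 3.14, 3.14].

## Interface

Orientations are given as a unit quaternion [w, x, y, z].
In Python, from rig import bot gives the robot as it stands. Calls block until the motion is done:
- bot.move_to(position, orientation): joint-space move of the TCP to a pose.
- bot.servo_line(position, attitude=None, speed=150, until_force=None): straight line of the TCP; attitude=None keeps the orientation; speed is the mean speed in mm/s. With until_force (N) it stops when the force on the tool has changed by that much, and returns True; else False.
- bot.move_joints(angles): joint-space move.
- bot.move_gripper(opening, grip_force=None): finger opening in mm; grip_force is the grip in N (None keeps the last); returns when the fingers have stopped.
- bot.dwell(seconds).
- bot.ik(position, orientation): joint angles nearest the present ones, or None.
- bot.read_state(): the state.
- bot.read_camera(name): name is "scene" or "side" or "wrist"; returns a dict with "image" (420x560x3 uint8, blue, green, red), "depth" (420x560 float32, mm along the optical axis (not along the pixel's ray), 0 where there is no reading), "fovy" (degrees; the focal length in pixels is half the picture's height over the tangent of half this angle, whatever the lens; pixels are square), "cx", "cy" (the principal point, pixels), "k1" (the pictures are not rectified: a ray, as slopes to the right and down, at radius r is drawn at 1 + k1 r^2 times it, then the intrinsics apply), "eye" and "attitude" of the camera in the world; the wrist camera has in their place "mount" (4x4, takes a point from camera to tool coordinates, whose origin is the TCP and whose axes are the flange's). Camera axes: x right, y down, z forward; pixel columns grow to the right and rows downward; lengths in mm; the calibration is good to about 2 mm. A picture is of the moment at which its call begins: read the wrist's pose just before it.
A pose or a line that the arm cannot do raises bot.MotionError and nothing moves.
- bot.finish_job(): hands the job in; it is judged then, once.
The state is a dict: "clock": time; "joint_positions": joint angles; "qvel": joint speeds; "effort": joint torques, N m; "ee_pos": TCP position; "tool_rot": TCP orientation; "ft_force": force on the tool from outside, world axes, zero at the start; "moment": the same for the moment, N m; "grip_width": finger opening in mm; "grip_force": force on a finger pad.
Only numpy, scipy, OpenCV 4.12 (cv2) and the standard library are available. Lean on these libraries where they do the work, as an engineer would, in place of code of your own. Each camera call takes 0.05 s, during which the arm holds its last target. There are 200 camera calls.

## Working session

There is one attempt and no reset: what is moved stays moved. The work goes in short steps, each a Python script; the robot and the scene stay as the last script left them, time stands still between calls to the robot, and variables do not carry over. Pictures are saved under pics/ and viewed, at most 10 in all, crops included, and the job is handed in when it is done.

```bash
mkdir -p pics; ls
cat > h.py <<'E'
import numpy as np, cv2, pickle
from scipy.spatial.transform import Rotation as R
from rig import bot
def rot(q): return R.from_quat([q[1],q[2],q[3],q[0]]).as_matrix()
def quat(M):
    q=R.from_matrix(M).as_quat(); return [q[3],q[0],q[1],q[2]]
def cam(name):
    s=bot.read_state(); c=bot.read_camera(name)
    if name=="wrist":
        T=np.eye(4);T[:3,:3]=rot(s["tool_rot"]);T[:3,3]=s["ee_pos"];T=T@np.array(c["mount"])
        c["R"],c["o"]=T[:3,:3],T[:3,3]
    else: c["R"],c["o"]=rot(c["attitude"]),np.array(c["eye"])
    return c
def rays(c,uv):
    uv=np.atleast_2d(np.float64(uv)); f=210/np.tan(np.radians(c["fovy"])/2)
    d=(uv-[c["cx"],c["cy"]])/f; p=d.copy()
    for _ in range(20): p=d/(1+c["k1"]*(p**2).sum(1,keepdims=True))
    return np.c_[p,np.ones(len(p))]
def pts(c,uv):
    uv=np.atleast_2d(np.int32(uv)); z=c["depth"][uv[:,1],uv[:,0]]
    return (rays(c,uv)*z[:,None])@c["R"].T+c["o"]
def cloud(c):
    v,u=np.mgrid[:420,:560]; return pts(c,np.c_[u.ravel(),v.ravel()]).reshape(420,560,3)
E
python3 - <<'E'
from h import *
for n in("scene","side"):
    c=cam(n); pickle.dump(c,open(n+".pkl","wb")); cv2.imwrite(f"pics/{n}.png",c["image"]); print(n,c["o"],c["fovy"],c["k1"],(c["depth"]>0).mean())
print(bot.read_state()["ee_pos"],bot.read_state()["clock"])
E
```

```text
pics
scene [886.32876811 253.66241875 650.81283997] 51.40320085407972 -0.012887610501920407 0.9960459183673469
side [ 81.54728828 646.6886394  759.62684283] 51.13549889835757 -0.019044757171315985 0.99578231292517
[ 136.47480945 -532.60920585  249.76835456] 0.1
```

View pics/scene.png

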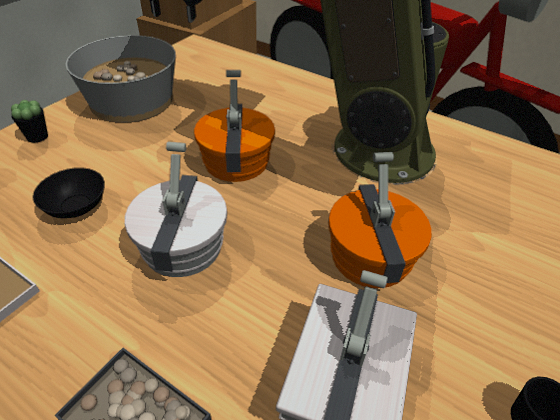

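View pics/side.png

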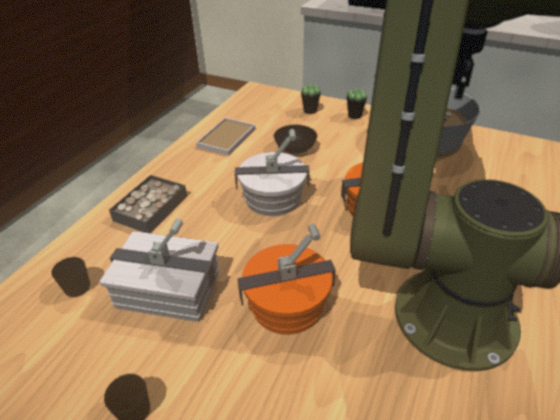

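The scene picture shows four levered bins: the grey rectangular one at (350,350), the grey round one at (175,220), and orange round ones at (235,140) and (380,230). Only (350,350) is rectangular with a galvanised body, so it is the target. Its pin is at about (355,342) and its cross-bar at (373,280). In the side view they are at (160,250) and (176,230).

Run:
```python
from h import *
out=[]
for n,bar,piv,box in(("scene",(373,280),(355,342),(260,240,460,420)),("side",(176,230),(160,250),(90,200,240,330))):
    c=pickle.load(open(n+".pkl","rb")); P=cloud(c)
    print(n,"bar",pts(c,bar).round(1),"piv",pts(c,piv).round(1))
    x0,y0,x1,y1=box
    m=np.zeros((420,560),bool); m[y0:y1,x0:x1]=1
    lid=m&(P[...,2]>88)&(P[...,2]<106)
    hsv=cv2.cvtColor(c["image"],cv2.COLOR_BGR2HSV); lid&=hsv[...,1]<90
    k,lab,st,_=cv2.connectedComponentsWithStats(lid.astype(np.uint8)); 
    # lid pixels incl. strap
    q=P[lid][:,:2].astype(np.float32); print("lid rect",cv2.minAreaRect(q),len(q),np.median(P[lid][:,2]))
    hi=m&(P[...,2]>112)&(P[...,2]<230)&(hsv[...,1]<90); A=P[hi]
    # restrict to near pivot
    top=A[A[:,2]>A[:,2].max()-14]; print("high",len(A),A[:,2].max(),"top mean",top.mean(0).round(1),cv2.minAreaRect(top[:,:2].astype(np.float32)))
    low=A[A[:,2]<134]; print("low",np.median(low,0).round(1))
    im=c["image"][y0:y1,x0:x1]; out.append(cv2.resize(im,(380,int(380*im.shape[0]/im.shape[1])),interpolation=cv2.INTER_CUBIC))
h=max(o.shape[0] for o in out)
cv2.imwrite("pics/crop.png",np.hstack([cv2.copyMakeBorder(o,0,h-o.shape[0],0,0,cv2.BORDER_CONSTANT) for o in out]))
```

```text
scene bar [[539.9 180.1 204.8]] piv [[590.  191.2 136.3]]
lid rect ((524.2752685546875, 175.7519989013672), (328.5625, 152.65182495117188), 14.376228332519531) 13745 93.70468934901908
high 1458 208.8868138580624 top mean [537.1 179.3 203.9] ((535.341552734375, 178.6298065185547), (14.59394645690918, 31.365264892578125), 16.959611892700195)
low [595.3 194.9 129.9]
side bar [[521.4 191.4 205.1]] piv [[571.5 195.8 134.8]]
lid rect ((548.17724609375, 183.22860717773438), (287.1402282714844, 154.54116821289062), 14.281429290771484) 5125 94.0788224916347
high 464 208.64344413843082 top mean [529.3 181.2 204.2] ((530.8553466796875, 178.89273071289062), (15.0932035446167, 32.607330322265625), 14.522645950317383)
low [575.2 202.3 126.6]
```

View pics/crop.png

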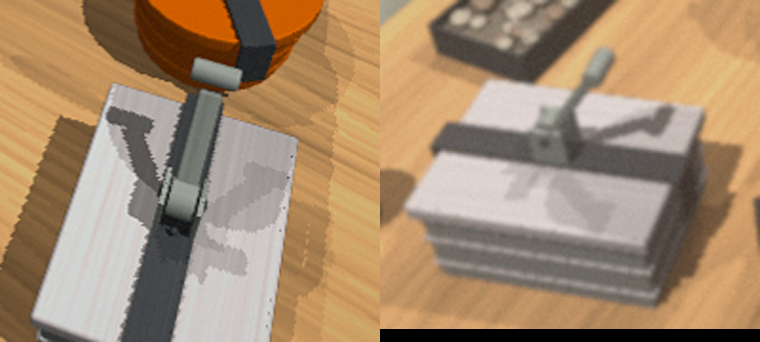

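The crop confirms it: rectangular galvanised bin, lever open and leaning toward the robot. The closing yaw is about 14.4°, the bar is near (533,179,201), and the pin is near (586,193). The separation is 55 mm against the 57 given. I'll push with closed fingers from behind the bar along the arc.

Run:
```python
from h import *
psi=np.radians(14.4); d=np.array([np.cos(psi),np.sin(psi),0]); piv=np.array([586,193,124.])
bot.move_gripper(0)
L=bot.tip_reach; print("tip",L)
q0=rot(bot.read_state()["tool_rot"]); 
best=None
p=bot.read_state()["ee_pos"]
for s in(1,-1):
    M=np.c_[s*d,s*np.array([d[1],-d[0],0]),[0,0,-1]]; j=bot.ik((piv-100*d+[0,0,220]).tolist(),quat(M))
    print(s,j)
    if j is not None and (best is None or abs(j[5])<abs(best[1][5])): best=(quat(M),j)
Q=best[0]
def tgt(a,back=0): # tcp with finger face behind bar at lever angle a
    t=np.radians(125)-a  # elevation from +x
    b=piv+96*(np.cos(t)*d+np.array([0,0,np.sin(t)]))
    return b-(8+11+back)*d+np.array([0,0,L-6])
bot.servo_line([p[0],p[1],340],speed=300)
a=tgt(0,25)
bot.move_to([a[0],a[1],320],Q)
bot.servo_line(a.tolist(),speed=200)
print("contact",bot.servo_line(tgt(0,-15).tolist(),speed=50,until_force=3))
s=bot.read_state(); print(np.dot(np.array(s["ee_pos"])-tgt(0),d),np.array(s["ft_force"]).round(1),s["clock"])
cv2.imwrite("pics/contact.png",cam("side")["image"])
```

```text
tip 19.0
1 [ 2.60254512e-01  1.70481135e-01  1.46434619e+00 -4.44089210e-16
  1.50676533e+00  1.57972343e+00]
-1 [ 2.60254512e-01  1.70481135e-01  1.46434619e+00 -4.44089210e-16
  1.50676533e+00 -1.56186923e+00]
contact True
1.3419567245733806 [-0.7  0.6 -0. ] 5.3167
```

View pics/contact.png

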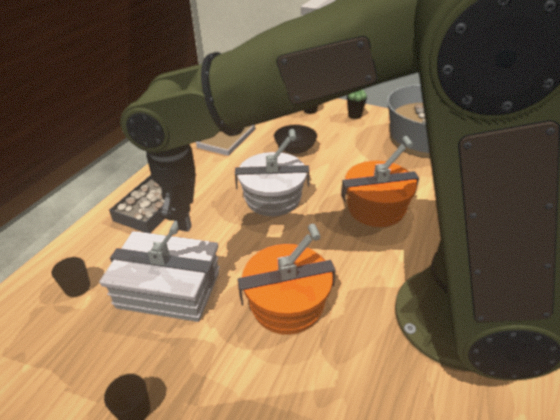

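The fingertip at (183,222) touches the back of the cross-bar at (173,230). Contact came 1.3 mm from the prediction, so I'll drive the arc.

Run:
```python
from h import *
psi=np.radians(14.4); d=np.array([np.cos(psi),np.sin(psi),0]); piv=np.array([586,193,124.]); L=19
def tgt(a,back=0):
    t=np.radians(125)-a
    b=piv+96*(np.cos(t)*d+np.array([0,0,np.sin(t)]))
    return b-(19+back)*d+np.array([0,0,L-6])
for a in(.2,.4,.6,.8,1.0,1.2,1.35,1.5):
    hit=bot.servo_line(tgt(a).tolist(),speed=90,until_force=35); s=bot.read_state(); print(a,hit,np.array(s["ft_force"]).round(1))
    if hit: break
bot.dwell(.3)
p=np.array(s["ee_pos"])-20*d
bot.servo_line(p.tolist()); bot.servo_line([p[0],p[1],320],speed=300)
c=cam("side"); cv2.imwrite("pics/after.png",cv2.resize(c["image"][180:330,80:300],None,fx=3,fy=3))
P=cloud(c); m=np.zeros((420,560),bool); m[200:330,90:240]=1
A=P[m&(P[...,2]>108)&(P[...,2]<230)]; x=(A-piv)@d
print("along, z:",[(k,A[(x>k-10)&(x<k+10),2].round(0).max(initial=0)) for k in(-60,-40,-20,0,20,40,60,80,95)],bot.read_state()["clock"])
```

```text
0.2 False [-5.1 -1.3  5.6]
0.4 False [-6.3 -1.4  5.6]
0.6 False [-4.3 -1.5  6.1]
0.8 False [-3.5 -1.5  3.3]
1.0 False [-2.6 -1.6  0.8]
1.2 False [-0.1 -0.3  0.8]
1.35 False [-0.2 -0.7  0.9]
1.5 False [-0.  -0.2  0.4]
along, z: [(-60, np.float64(0.0)), (-40, np.float64(0.0)), (-20, np.float64(137.0)), (0, np.float64(140.0)), (20, np.float64(131.0)), (40, np.float64(130.0)), (60, np.float64(131.0)), (80, np.float64(134.0)), (95, np.float64(134.0))] 9.3667
```

View pics/after.png

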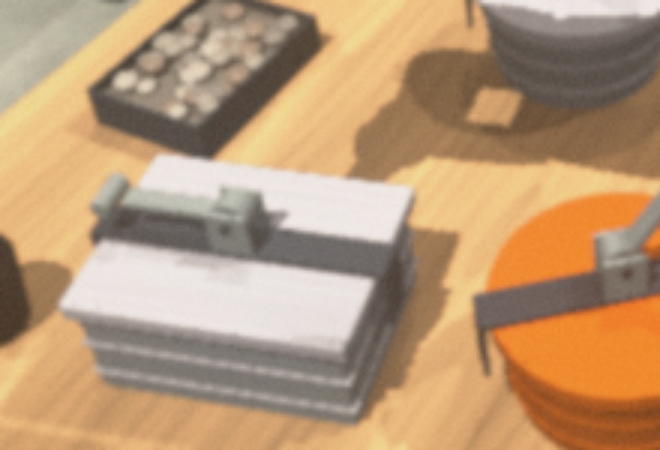

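The lever lies flat along the lid, from the pin at (235,220) to the bar at (110,200). Its top is at 130–131 mm over its whole length and the bar top is at 134, which is level within the camera error. The robot is clear of everything, so I'm handing in.

```bash
python3 -c "
from rig import bot
print(bot.finish_job())"
```

```text
the job is handed in; nothing more can be done
None
```

The rectangular bin's lever is snapped closed and lies level along its lid in the last camera check. The round bin's lever was not touched, and the job was handed in at about 9.4 s of the 32 s allowed.

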